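# Take the measuring glass from its stand and present it label up

### The job

Turn the one catch that still lies across the glass until it clicks fully open, then lift the measuring glass out of its stand by its clear part, keeping the fingers off the frosted end (the end with the small corner notch). Finish while holding it in the gripper, at least 15 cm above the bench, with its label face looking up for the watchmaker to read; do not put it down or let go. Leave the catch that is already open, the loupe, the brass movement holder and the tin as they are.

Things in the scene. Friction and masses are not known exactly. Their poses are not given: they have to be found in the camera images.
- glass_center (a point): Centre of the measuring glass: clear plate 120 mm long, 44 high, 10 thick, about 130 g, standing on a long edge in the stand, this point 38 mm above the bench (top edge 60). Axes: x along it to the frosted end, y out of the label face, z to the edge that starts uppermost and has the notch. Seen with the label face to you and the notch uppermost, notch and frosted end are at your left.
- clear_part (a point): Where to hold the glass: fixed point in it, mid-height, 12 mm from glass_center away from the frosted end; same axes. For 36 mm on either side along the length the glass is clear and free of the cheeks; 10 mm across the faces. Only the stand's flat base (8 mm high) lies within 50 mm of the faces here. Dark scale lines etched here are seen through either face.
- frosted_end: White frosted end of the glass, the last 36 mm of its length, not to be touched by the fingers. Origin at its middle, 42 mm from glass_center along x; same axes. Its upper outer corner has a 10 mm square notch. A blue label, 26 x 26 mm, is on its +y face only.
- glass: The whole measuring glass; origin at the middle of its lower long edge, 22 mm under glass_center; same axes.
- stand: Fixed dark steel stand, base 190 x 70 x 8 mm; origin under its middle on the bench, x along the glass. At each end of the glass a black cheek (25 mm across, top 30 mm above the bench, inner face 48 mm from the middle) holds it in a 14 mm deep slot with 0.6 mm play a side: lift straight up 20 mm before turning it. 78 mm from the middle, one at each end in either order, stand two like turn-catches.
- catch_a (a joint): The catch that lies across the glass at the start, rad: 0 closed (steel bar along the glass, over one end of its top edge, 1.5 mm above it), 1.57 fully open (bar square to the glass). It opens anticlockwise seen from above, a quarter turn between stops. A detent spring snaps it to the nearer stop: break-out 0.1 N m, falling to nothing half-way (0.79); past that it snaps open.
- catch_a_grip (a point): Middle of the black wing grip on catch_a, on its turning axis, 82.5 mm above the bench; turns with it. Wing 34 mm long (x, along its bar), 10 mm thick (y), 24 mm high (70.5 to 94.5 mm above the bench). Under it a brass disc 24 mm across and the steel bar 60 x 12 x 5 mm, centred on the axis (bar 61.5 to 66.5 mm above the bench), on a 30 mm brass drum and post.
- catch_b (a joint): The other, like catch, already fully open at the start (about 1.57 rad); leave it so.
- catch_b_grip (a point): Middle of the wing grip of catch_b, as for catch_a.
- loupe: Loose black loupe with steel rim, 52 mm across its foot, 45 mm high; origin under its middle. Leave it alone.
- movement: Loose round brass holder with a watch movement, 54 mm across, 31 mm high; origin under its middle. Leave it alone.
- tin: Loose round tin with a glass-topped lid, 50 mm across, 18 mm high; origin under its middle. Leave it alone.
Not all that is in view belongs to the job. There is more than one size of the stand; the one meant has the size given above. What is shaped like the glass but orange is not meant.

How it is judged (in metres and radians):
On the way, in this order (a step that is already met when the one before it is completed fails the run):
1. the closed catch is turned until it has clicked fully open, the glass still standing in the stand (value of joint catch_a above 1.4 rad and height (world z) of glass_center below 0.048 m), for 0.2 s.
2. the glass is lifted clear of the stand in the gripper (height (world z) of glass_center above 0.1 m and contact force between the fingers and glass above 1 N and contact force between glass and stand below 0.1 N), for 0.2 s.
At the end, for the whole second after the job is handed in: the glass is held in the fingers by its clear part, its centre more than 150 mm above the bench, its label face up within 40 degrees of level, touching nothing of the stand, with both catches fully open (above 1.4 rad) (contact force between the fingers and glass above 1 N and height (world z) of glass_center above 0.15 m and angle between glass_center's own y axis and vertical below 0.7 rad and contact force between the fingers and frosted_end below 0.5 N and contact force between glass and stand below 0.1 N and value of joint each of catch_a, catch_b above 1.4 rad); the arm keeps its last pose, push and grip.
It fails at once if the fingers touch the frosted end (contact force between the fingers and frosted_end above 0.5 N).
It fails at once if the open catch is turned back (value of joint catch_b below 1.2 rad).
It fails at once if the loupe is moved more than 15 mm (distance of loupe from where it was at the start of the episode above 0.015 m).
It fails at once if the movement holder is moved more than 15 mm (distance of movement from where it was at the start of the episode above 0.015 m).
It fails at once if the tin is moved more than 15 mm (distance of tin from where it was at the start of the episode above 0.015 m).
It also fails if it takes over 51 s, if anything falls off the work surface, if the arm or the gripper's body presses on something with over 40 N, if the wrist force passes 120 N, or if a joint passes its speed limit or range.

### The arm

A 6-joint arm with a two-finger parallel gripper is mounted at the origin on the work surface. World frame = base frame: x ahead of the robot, y to its left, z up, the work surface at z = 0. Lengths are in mm, angles in rad, forces in N, time in s.
With the tool pointing down it reaches from about 350 to 775 mm from the base axis. Payload 7.3 kg.
Tool frame: the origin (TCP) lies midway between the tips of the shut fingers; the grasp point (between the pads) lies 19 mm behind it (bot.tcp_to_grasp is the distance from the TCP to the grasp point, in mm); z points along the fingers, y is the line along which they close (so a half turn about z gives the same grasp; the last joint's range is limited). The gripper opens to 92 mm and grips with 3 to 60 N. Pads are 19 mm wide; open, the fingers measure 130 mm over their backs; the gripper's body (75 mm by 190 mm) begins 47 mm behind the grasp point.
Start: joints at [-1.25, 0.342, 1.524, -0, 1.275, -0.146], TCP at [236.29, -468.841, 226.741] pointing down, gripper open.
Joint ranges: [-2.53, 2.53], [-0.77, 2.02], [0.04, 2.7], [-1, 4.14], [0.28, 2.66], [-3.11, 3.11]. Speed limits (rad/s): [2.57, 2.57, 3.14, 3.14, 3.14, 3.14].

### API

Orientations are given as [roll, pitch, yaw] about the fixed x, y, z axes, in that order (R = Rz(yaw) Ry(pitch) Rx(roll)).
In Python, from plant import bot, viewer gives the robot as it stands. The module is installed in compiled form; this text tells all that it offers.
- The arm moves only by the shell command python3 -m handwheel 'ROWS'. ROWS is text: rows parted by semicolons, each of 7 numbers parted by spaces: the shift along the tool's x, y, z scaled (see below), then the turn, a rotation vector about the tool's x, y, z scaled (see below), then the opening, from -1 (shut) to 1 (fully open), so that 0 is half open. In form: tx ty tz rx ry rz gripper; .... A call has 1 to 8 rows; each row is the pose to reach, as a shift and turn from the pose commanded when the call began, along the tool's axes at that moment, turning the shorter way round; what a row does not reach only later rows make up. The controller multiplies each number of a shift by 10 cm and each number of a turn by pi rad. A row lasts 1/12 s, in which the tool goes at most 41.7 mm and 7.16 degrees, less where a joint would pass 70% of its speed; a pose out of reach is approached as far as the arm can. A call with a number of a shift or a turn outside -1 to 1 is refused whole. A call with a gripper value outside its range is refused whole. The fingers move at their own pace and stop on an object; the grip force is fixed at half the most. Time passes only in rows, so rows that repeat a pose let the fingers close. It gives the time, the measured TCP pose, the force, the opening and the grip force at its end, in the units of the state.
- bot.get_obs(): the state, without advancing time (a new reading comes with each control period).
- viewer.capture(name): name is "scene" or "top" or "wrist"; returns a dict with "frame" (480x640x3 uint8, red, green, blue), "fov_y" (degrees; the focal length in pixels is half the picture's height over the tangent of half this angle, whatever the lens; pixels are square), "cx", "cy" (the principal point, pixels), "T" (4x4, takes a point from camera to world coordinates). Camera axes: x right, y down, z forward; pixel columns grow to the right and rows downward; lengths in mm; the calibration is good to about 2 mm. The wrist camera is an equidistant fisheye: a pixel r from the principal point sees the ray r / f radians off the axis. A picture is of the moment at which its call begins. There is no depth.
- bot.close_job(): hands the job in; it is judged then, once.
Trained networks look in a picture, given as the dict that the camera call returned (one of the last four; its "shot" number tells which), for a name from the list of things; names that differ only in an ending like _2 or _b are one class to them, and where a whole thing is asked for, a point or a joint stands for the part that bears it (a point fixed in the world has none). Each returns a list of dicts, best first, with "score" (0 to 1); they miss things now and then, are a little off and sometimes report something else, mostly with a low value. They report only what shows in the picture. A call takes as long as a camera call. They do not tell look-alikes from the thing itself.
- viewer.recognise(target, picture): "centre" ([column, row] in pixels, amid what is visible of it).
- viewer.cut_out(target, picture): "pixels" (480x640 bool, what is visible of it) and "centre" ([column, row] in pixels, amid what is visible of it).
The state is a dict: "time": time; "joint_positions": joint angles; "dq": joint speeds; "tau": joint torques, N m; "tool_pos": TCP position; "tcp_rot": TCP orientation; "contact_force": force on the tool from outside, world axes, zero at the start; "moment": the same for the moment, N m; "grip_width": finger opening in mm; "finger_force": force on a finger pad.
Only numpy, scipy, OpenCV 4.12 (cv2) and the standard library are available. Lean on these libraries where they do the work, as an engineer would, in place of code of your own. Each camera call takes 0.05 s, during which the arm holds its last target. There are 200 camera calls.

## Working session

There is one attempt and no reset: what is moved stays moved. The work goes in short steps, Python scripts to look and compute and a shell command to move; the robot and the scene stay as the last step left them, time stands still between calls to the robot, and variables do not carry over. Pictures are saved under pics/ and viewed, at most 10 in all, crops included, and the job is handed in when it is done.

```bash
mkdir -p pics; cat > h.py <<'E'
import numpy as np, cv2
from plant import bot, viewer
def K(p): return 240/np.tan(np.radians(p["fov_y"])/2)
def ray(p,uv,fish=False):
    d=np.array([uv[0]-p["cx"],uv[1]-p["cy"]],float)
    if fish:
        r=np.hypot(*d); t=r/K(p); c=np.r_[d/max(r,1e-9)*np.sin(t),np.cos(t)]
    else: c=np.r_[d/K(p),1]
    T=np.array(p["T"]); return T[:3,3],T[:3,:3]@c
def at(p,uv,z,fish=False):
    o,d=ray(p,uv,fish); return (o+d*(z-o[2])/d[2])
def proj(p,X,fish=False):
    T=np.array(p["T"]); c=T[:3,:3].T@(np.array(X)-T[:3,3])
    if fish:
        t=np.arctan2(np.hypot(c[0],c[1]),c[2]); return c[:2]/np.hypot(c[0],c[1])*t*K(p)+[p["cx"],p["cy"]]
    return c[:2]/c[2]*K(p)+[p["cx"],p["cy"]]
E
python3 - <<'E'
from h import *
for n in ["scene","top"]:
    p=viewer.capture(n); cv2.imwrite(f"pics/{n}0.png",p["frame"][:,:,::-1])
    print(n,K(p),np.round(p["T"],3).tolist())
    for t,z in [("glass_center",38),("frosted_end",38),("stand",4),("catch_a_grip",82.5),("loupe",20),("movement",15),("tin",9)]:
        for r in viewer.recognise(t,p)[:4]: print(t,round(r["score"],2),np.round(r["centre"]),np.round(at(p,r["centre"],z)))
E
```

```text
scene 515.5787515462141 [[-0.833, 0.321, -0.451, 984.53], [0.554, 0.47, -0.687, 717.334], [-0.008, -0.822, -0.569, 638.933], [0.0, 0.0, 0.0, 1.0]]
glass_center 0.97 [367. 230.] [384.  17.  38.]
glass_center 0.63 [283. 253.] [574. -14.  38.]
glass_center 0.54 [247. 208.] [ 551. -212.   38.]
frosted_end 0.84 [347. 228.] [413. -16.  38.]
frosted_end 0.56 [264. 254.] [607. -31.  38.]
stand 0.95 [285. 269.] [577.  -4.   4.]
stand 0.67 [320. 186.] [ 319. -256.    4.]
stand 0.6 [492. 289.] [282. 272.   4.]
catch_a_grip 0.94 [322. 235.] [510.  32.  82.]
loupe 0.73 [427. 334.] [482. 301.  20.]
movement 0.76 [248. 209.] [ 534. -242.   15.]
tin 0.82 [229. 312.] [728.  53.   9.]
tin 0.28 [429. 335.] [471. 297.   9.]
tin 0.17 [285. 268.] [578.  -3.   9.]
top 519.7749712406686 [[-0.022, -0.998, 0.063, 462.762], [-0.999, 0.02, -0.025, 17.171], [0.024, -0.064, -0.998, 1198.84], [0.0, 0.0, 0.0, 1.0]]
glass_center 0.75 [322. 218.] [572. -22.  38.]
glass_center 0.66 [313. 308.] [373.   2.  38.]
frosted_end 0.49 [332. 300.] [387. -40.  38.]
stand 0.93 [426. 332.] [ 309. -256.    4.]
stand 0.82 [324. 223.] [563. -29.   4.]
stand 0.7 [191. 347.] [287. 279.   4.]
catch_a_grip 0.76 [301. 247.] [506.  25.  82.]
loupe 0.97 [178. 263.] [479. 303.  20.]
movement 0.59 [422. 237.] [ 526. -252.   15.]
tin 0.76 [289. 155.] [722.  49.   9.]
```

View pics/scene0.png

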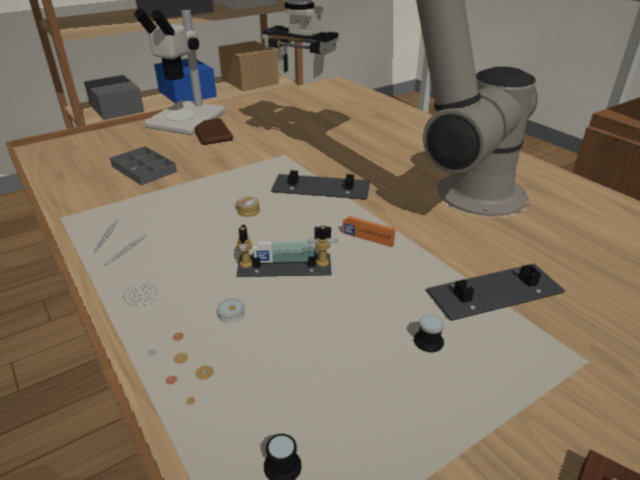

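View pics/top0.png

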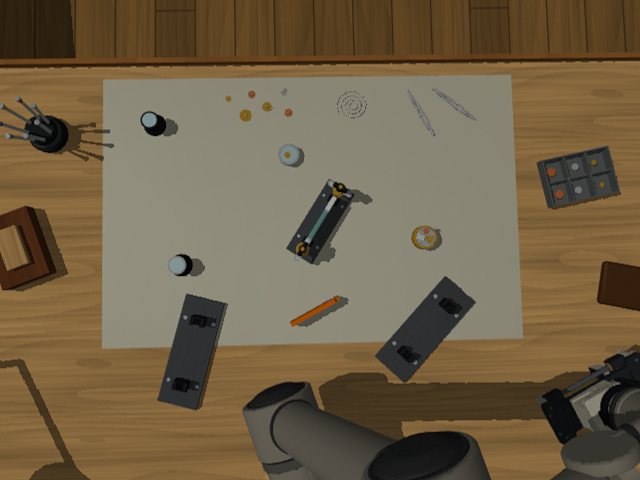

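Look-alikes. Scene picture: clear glass in the stand with catches at (285,253), and an orange block at (367,230). Stands: the right one at (285,268), with longer empty ones at (320,186) and (492,289). I choose the clear glass in the stand with catches, and check it in one crop.

```bash
python3 - <<'E'
from h import *
a=cv2.imread("pics/scene0.png")[215:285,225:345]; b=cv2.imread("pics/top0.png")[170:270,275:375]
a=cv2.resize(a,(800,467)[:2],interpolation=cv2.INTER_CUBIC)[:, :]; a=cv2.resize(a,(480,280)); b=cv2.resize(b,(320,320),interpolation=cv2.INTER_CUBIC)
b2=cv2.imread("pics/top0.png")[170:270,275:375]; b2=cv2.resize(b2,(500,500),interpolation=cv2.INTER_CUBIC)
a=cv2.resize(cv2.imread("pics/scene0.png")[210:285,235:335],(300*1,225),interpolation=cv2.INTER_CUBIC)
o=np.zeros((500,800,3),np.uint8); o[:,:500]=b2; o[:225,500:]=a
cv2.imwrite("pics/crop0.png",o)
p=viewer.capture("top")
A=[at(p,u,82.5)[:2] for u in ([301,247],[340,187])]; print(A)
for t in ("catch_a_grip","catch_b_grip"):
    print(t,[(round(r["score"],2),np.round(r["centre"],1),np.round(at(p,r["centre"],82.5),1)) for r in viewer.recognise(t,p)])
o=bot.get_obs(); print(o["time"],o["tool_pos"],o["tcp_rot"])
E
```

```text
[array([506.01925165,  25.48594509]), array([634.3470062 , -61.52998926])]
catch_a_grip [(0.69, array([420.8, 234.8]), array([ 527.1, -233.9,   82.5])), (0.31, array([339.3, 186.9]), array([634.6, -60. ,  82.5]))]
catch_b_grip [(0.56, array([338. , 188.4]), array([631.4, -57.1,  82.5]))]
0.95 [ 236.27826484 -468.85731685  226.75668786] [3.14146440e+00 5.99822267e-06 4.66745724e-01]
```

View pics/crop0.png

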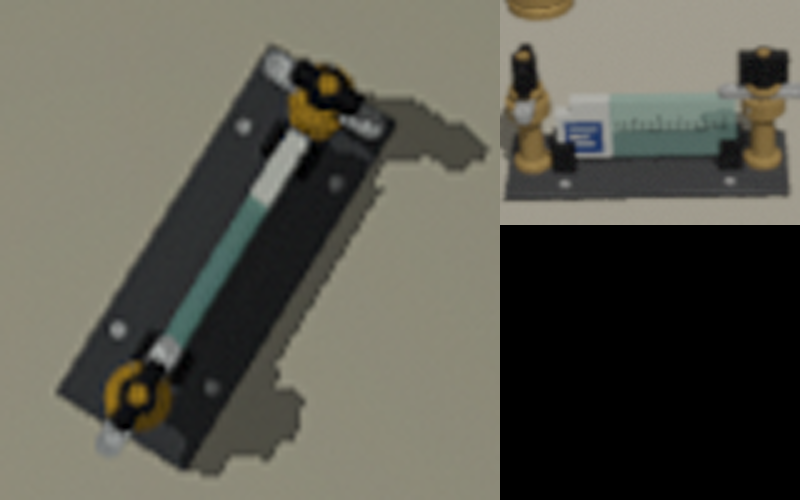

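The top view shows catch_a (closed) at (301,247), at the clear end. The open catch_b is beside the frosted end at (340,187), and the label faces the scene camera. Glass axis yaw is about -0.597. Moving to hover over catch_a.

```bash
cat >> h.py <<'E'
from scipy.spatial.transform import Rotation as Ro
def delta(pos,rpy):
    o=bot.get_obs(); R=Ro.from_euler("xyz",o["tcp_rot"]); G=Ro.from_euler("xyz",rpy)
    print("t",round(o["time"],2),"now",np.round(o["tool_pos"],1),np.round(o["tcp_rot"],3),"shift/100",np.round(R.inv().apply(np.array(pos)-o["tool_pos"])/100,3),"turn/pi",np.round((R.inv()*G).as_rotvec()/np.pi,4))
E
python3 -m handwheel '.4 -.27 0 0 0 0 1; .8 -.54 0 0 0 0 1; .93 -.64 .05 0 0 0 1' | tail -3
python3 -m handwheel '.4 -.27 0 0 0 0 1; .8 -.54 0 0 0 0 1; .93 -.64 .05 0 0 0 1' >/dev/null
python3 -m handwheel '.4 -.27 0 0 0 0 1; .8 -.54 0 0 0 0 1; .93 -.64 .05 0 0 0 1' >/dev/null
python3 -m handwheel '.4 -.27 0 0 0 0 1; .8 -.54 0 0 0 0 1; .93 -.64 .05 0 0 0 1' >/dev/null
python3 -m handwheel '.4 -.27 0 0 0 0 1; .8 -.54 0 0 0 0 1; .93 -.64 .05 0 0 0 1;.93 -.64 .05 0 0 0 1' >/dev/null
python3 -m handwheel '0 0 0 0 0 .2 1;0 0 0 0 0 .2 1;0 0 0 0 0 .2 1;0 0 0 0 0 .2 1;0 0 0 0 0 .2 1;0 0 0 0 0 .2 1'
python3 -c "
from h import *
delta([506,25,200],[np.pi,0,-.597])"
```

```text
contact_force: [1.1, -0.3, 0.4]
grip_width: 92.2
finger_force: 0.0
time: 2.78
tool_pos: [507.4, 25.8, 201.8]
tcp_rot: [3.141, 0.0, -0.166]
contact_force: [0.5, -0.7, 0.6]
grip_width: 91.5
finger_force: 0.0
t 2.78 now [507.4  25.8 201.8] [ 3.141  0.    -0.166] shift/100 [-0.012  0.01   0.018] turn/pi [ 1.000e-04 -0.000e+00  1.371e-01]
```

```bash
python3 -m handwheel '0 0 0 0 0 .137 1;0 0 0 0 0 .137 1;0 0 0 0 0 .137 1;0 0 0 0 0 .137 1;0 0 0 0 0 .137 1' >/dev/null
python3 - <<'E'
from h import *
p=viewer.capture("wrist"); cv2.imwrite("pics/w1.png",p["frame"][:,:,::-1]); print(K(p),np.round(p["T"],2).tolist())
for t,z in (("catch_a_grip",82.5),("glass_center",38),("clear_part",38),("frosted_end",38),("stand",4)):
    for r in viewer.recognise(t,p)[:3]: print(t,round(r["score"],2),np.round(r["centre"]),np.round(at(p,r["centre"],z,1)[:2],1))
print(proj(p,[506,25,94.5],1))
delta([506,25,100],[np.pi,0,-.597])
E
```

```text
371.64829954431775 [[-0.56, -0.8, -0.21, 564.52], [-0.83, 0.54, 0.14, -12.0], [0.0, 0.25, -0.97, 358.62], [0.0, 0.0, 0.0, 1.0]]
catch_a_grip 0.9 [320. 235.] [506.9  20.1]
glass_center 0.94 [394. 349.] [357.3  27.9]
glass_center 0.82 [317. 135.] [571.9 -21. ]
clear_part 0.81 [317. 134.] [572.7 -21.6]
clear_part 0.56 [390. 348.] [360.1  31.5]
frosted_end 0.89 [315.  85.] [608.7 -43.7]
frosted_end 0.81 [436. 277.] [401.1 -44.4]
frosted_end 0.42 [311. 142.] [569.7 -13.9]
stand 0.7 [595. 201.] [ 342.8 -269.5]
stand 0.63 [311. 142.] [570.  -13.9]
[315.34026111 243.00809673]
t 3.5 now [507.5  26.1 201.7] [ 3.142 -0.    -0.59 ] shift/100 [-0.006  0.018  1.017] turn/pi [ 0.     -0.      0.0022]
```

View pics/w1.png

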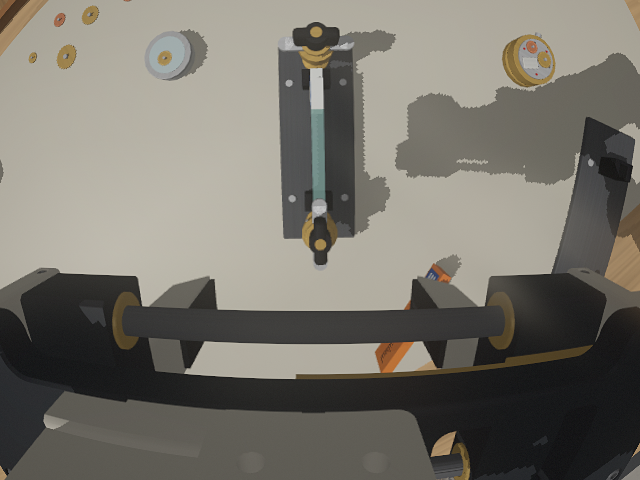

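The wrist view shows the closed wing's brass top at (320,244), catch_b's top at (316,33), and the glass running (318,205)→(317,70) with its frosted end far away.

```bash
python3 - <<'E'
from h import *
p=viewer.capture("wrist")
a=at(p,[320,243.5],95,1);b=at(p,[316,33],95,1)
d=(b-a)[:2];print(a,b,np.hypot(*d),np.arctan2(d[1],d[0]))
print(at(p,[319.5,205],60,1),at(p,[316.5,68],60,1))
g=a[:2];delta([g[0],g[1],74],[np.pi,0,np.arctan2(d[1],d[0])])
E
```

```text
[503.99945715  22.53993646  95.        ] [633.25070053 -60.38791251  95.        ] 153.56728834618883 -0.5704488172167201
[523.10346347   9.56037626  60.        ] [617.09204285 -50.37170806  60.        ]
t 3.55 now [507.5  26.1 201.7] [ 3.142 -0.    -0.591] shift/100 [-0.009  0.05   1.277] turn/pi [ 0.     -0.     -0.0064]
```

```bash
python3 -m handwheel '0 .04 .4 0 0 0 1;0 .04 .8 0 0 -.004 1;0 .04 .8 0 0 -.004 .2;0 .04 .8 0 0 -.004 -.3;0 .04 .8 0 0 -.004 -.3;0 .04 .8 0 0 -.004 -.3' 
python3 - <<'E'
from h import *
p=viewer.capture("wrist"); cv2.imwrite("pics/w2.png",p["frame"][:,:,::-1])
a=at(p,[320,243.5],95,1)
for r in viewer.recognise("catch_a_grip",p)[:2]: print(r["score"],r["centre"],at(p,r["centre"],88,1))
delta([505,23.5,75],[np.pi,0,-.585])
E
```

```text
time: 4.05
tool_pos: [506.9, 22.8, 124.0]
tcp_rot: [-3.14, -0.004, -0.579]
contact_force: [-0.3, 0.1, 0.9]
grip_width: 69.6
finger_force: 0.0
0.85 [312.9, 265.8] [511.51455488  20.18443929  88.        ]
t 4.15 now [506.6  22.8 123.7] [-3.14e+00 -3.00e-03 -5.79e-01] shift/100 [-0.019  0.004  0.487] turn/pi [-0.0005 -0.0011  0.0018]
```

View pics/w2.png

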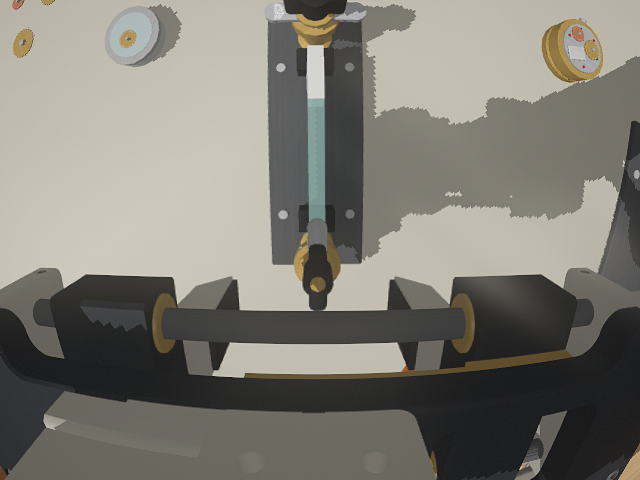

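The wing (cap at (318,284)) is centred between the fingers. Going down and closing on it.

```bash
python3 -c "
from h import *
p=viewer.capture('wrist'); print(at(p,[318,284],95,1))"
python3 -m handwheel '-.01 0 .25 0 0 0 -.3;-.01 0 .48 0 0 0 -.3;-.01 0 .48 0 0 0 -.3;-.01 0 .48 0 0 0 -1;-.01 0 .48 0 0 0 -1;-.01 0 .48 0 0 0 -1;-.01 0 .48 0 0 0 -1;-.01 0 .48 0 0 0 -1'
python3 -m handwheel '0 0 0 0 0 0 -1;0 0 0 0 0 0 -1;0 0 0 0 0 0 -1'
```

```text
[503.06540454  22.2317722   95.        ]
time: 4.87
tool_pos: [504.4, 21.8, 75.1]
tcp_rot: [3.139, -0.002, -0.578]
contact_force: [-4.2, -8.7, 6.6]
grip_width: 9.2
finger_force: 30.0
time: 5.12
tool_pos: [504.4, 21.8, 75.1]
tcp_rot: [3.139, -0.002, -0.578]
contact_force: [-4.4, -8.2, 6.1]
grip_width: 9.5
finger_force: 30.0
```

```bash
python3 -m handwheel '0 0 0 0 0 -.25 -1;0 0 0 0 0 -.25 -1;0 0 0 0 0 -.25 -1;0 0 0 0 0 -.25 -1;0 0 0 0 0 -.25 -1;0 0 0 0 0 -.25 -1;0 0 0 0 0 -.25 -1'
python3 -m handwheel '0 0 0 0 0 -.25 -1;0 0 0 0 0 -.25 -1;0 0 0 0 0 -.25 -1;0 0 0 0 0 -.25 -1;0 0 0 0 0 -.25 -1;0 0 0 0 0 -.25 -1;0 0 0 0 0 -.25 -1;0 0 0 0 0 -.25 -1'
python3 -m handwheel '0 0 0 0 0 0 -1;0 0 0 0 0 0 -1;0 0 0 0 0 0 -1'
python3 -c "
from h import *
o=bot.get_obs();print(o['moment'],o['joint_positions'])"
```

```text
time: 5.7
tool_pos: [504.7, 23.3, 75.1]
tcp_rot: [3.141, -0.001, 0.213]
contact_force: [-3.3, -0.1, 5.7]
grip_width: 9.6
finger_force: 30.0
time: 6.37
tool_pos: [503.8, 24.6, 75.1]
tcp_rot: [-3.14, -0.001, 0.994]
contact_force: [-5.2, 5.3, 8.8]
grip_width: 9.8
finger_force: 30.0
time: 6.62
tool_pos: [503.8, 24.6, 75.1]
tcp_rot: [-3.14, -0.001, 0.992]
contact_force: [-5.2, 6.4, 8.4]
grip_width: 9.7
finger_force: 30.0
[1.04085535 0.84102181 0.03404814] [-0.10422714  0.48445696  1.77700872  0.00192069  0.88092139  0.47383133]
```

```bash
python3 -m handwheel '0 0 0 0 0 0 -.3;0 0 0 0 0 0 -.3;0 0 0 0 0 0 -.3;0 0 0 0 0 0 -.3;0 0 0 0 0 0 -.3' >/dev/null
python3 -m handwheel '0 0 -.4 0 0 0 -.3;0 0 -.8 0 0 0 -.3;0 0 -1 0 0 0 .5;0 0 -1 0 0 -.25 .5;0 0 -1 0 0 -.25 .5;0 0 -1 0 0 -.25 .5;0 0 -1 0 0 -.25 .5;0 0 -1 0 0 -.25 .5'
python3 -m handwheel '0 0 0 0 0 -.3 .5;0 0 0 0 0 -.3 .5;0 0 0 0 0 -.3 .5;0 0 0 0 0 -.3 .5;0 0 0 0 0 -.3 .5;0 0 0 0 0 -.3 .5;0 0 0 0 0 -.3 .5;0 0 0 0 0 -.3 .5'
python3 -c "
from h import *
delta([560,-10.5,170],[np.pi,0,-.585+np.pi])"
```

```text
time: 7.7
tool_pos: [504.5, 23.3, 173.7]
tcp_rot: [3.142, 0.0, 1.622]
contact_force: [1.1, 0.4, -0.2]
grip_width: 66.3
finger_force: 0.0
time: 8.37
tool_pos: [504.5, 23.3, 173.6]
tcp_rot: [-3.141, -0.0, 2.565]
contact_force: [0.7, -0.2, -0.5]
grip_width: 68.8
finger_force: 0.0
t 8.37 now [504.5  23.3 173.6] [-3.141 -0.     2.565] shift/100 [-0.65   0.019  0.036] turn/pi [-0.0001 -0.      0.0027]
```

```bash
python3 -m handwheel '-.35 .02 0 0 0 0 .5;-.65 .03 .3 0 0 0 .5;-.65 .03 .5 0 0 0 .5;-.65 .03 .5 0 0 0 .5;-.65 .03 .5 0 0 0 .5' | grep tool
python3 - <<'E'
from h import *
p=viewer.capture("wrist"); cv2.imwrite("pics/w3.png",p["frame"][:,:,::-1])
for X in ([559,-12.5,60],[523,9.6,60],[504.3,23,95],[617,-50.4,60]): print(X,proj(p,X,1))
s=viewer.capture("scene"); cv2.imwrite("pics/s3.png",cv2.resize(s["frame"][200:290,220:350,::-1],None,fx=5,fy=5,interpolation=cv2.INTER_CUBIC))
delta([559,-12.5,21],[np.pi,0,-.58+np.pi])
E
```

```text
tool_pos: [559.4, -9.8, 122.7]
[559, -12.5, 60] [308.88858129 260.65338955]
[523, 9.6, 60] [306.40067501 192.63781797]
[504.3, 23, 95] [306.71688264 155.10785187]
[617, -50.4, 60] [309.72793605 356.40191982]
t 8.88 now [560.5  -9.6 124.9] [3.141e+00 1.000e-03 2.559e+00] shift/100 [-0.002 -0.033  1.039] turn/pi [ 0.0002  0.0003 -0.0008]
```

View pics/w3.png

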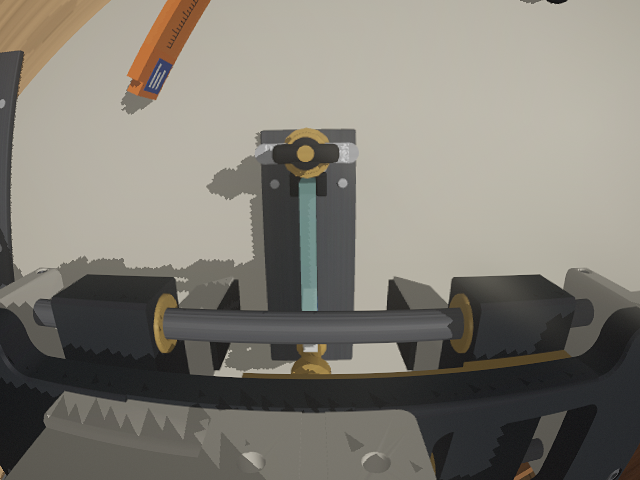

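View pics/s3.png

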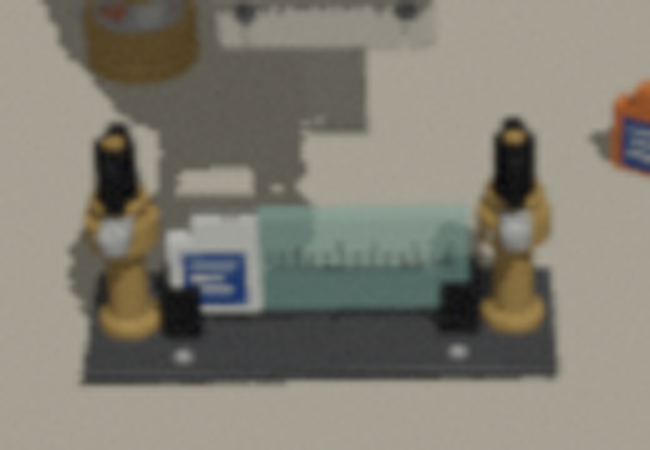

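Both catches are open (scene crop: wings at (117,180) and (514,160), both square to the glass). The glass is at column 308 in the wrist view, between the fingers. Descending to grip the clear part.

```bash
python3 -m handwheel '0 -.03 .35 0 0 0 .3;0 -.03 .7 0 0 0 .1;0 -.03 .98 0 0 0 .1;0 -.03 .98 0 0 0 .1;0 -.03 .98 0 0 0 .1'
python3 -m handwheel '0 0 .03 0 0 0 -1;0 0 .03 0 0 0 -1;0 0 .03 0 0 0 -1;0 0 .03 0 0 0 -1;0 0 .03 0 0 0 -1;0 0 .03 0 0 0 -1;0 0 .03 0 0 0 -1;0 0 .03 0 0 0 -1'
python3 -m handwheel '0 0 0 0 0 0 -1;0 0 0 0 0 0 -1'
```

```text
time: 9.3
tool_pos: [558.6, -12.0, 26.5]
tcp_rot: [-3.141, -0.001, 2.559]
contact_force: [0.3, 0.1, -0.9]
grip_width: 50.7
finger_force: 0.0
time: 9.97
tool_pos: [558.7, -12.6, 23.0]
tcp_rot: [-3.141, 0.0, 2.559]
contact_force: [-2.1, -1.1, 3.1]
grip_width: 9.8
finger_force: 30.0
time: 10.13
tool_pos: [558.7, -12.6, 23.0]
tcp_rot: [-3.141, 0.0, 2.559]
contact_force: [-2.5, -2.1, 5.5]
grip_width: 10.1
finger_force: 30.0
```

Lift straight up, gently.

```bash
python3 -m handwheel '0 0 -.1 0 0 0 -1;0 0 -.2 0 0 0 -1;0 0 -.35 0 0 0 -1;0 0 -.6 0 0 0 -1;0 0 -.8 0 0 0 -1;0 0 -1 0 0 0 -1;0 0 -1 0 0 0 -1;0 0 -1 0 0 0 -1'
python3 -m handwheel '0 0 -.4 0 0 0 -1;0 0 -.8 0 0 0 -1;0 0 -1 0 0 0 -1;0 0 -1 0 0 0 -1'
python3 -m handwheel '0 0 -.4 0 0 0 -1;0 0 -.8 0 0 0 -1;0 0 -1 0 0 0 -1;0 0 -1 0 0 0 -1'
```

```text
time: 10.8
tool_pos: [559.4, -12.2, 124.1]
tcp_rot: [3.14, 0.003, 2.559]
contact_force: [0.3, -0.1, -1.7]
grip_width: 10.2
finger_force: 30.0
time: 11.13
tool_pos: [560.7, -12.5, 226.8]
tcp_rot: [3.138, 0.007, 2.559]
contact_force: [0.1, -0.1, -1.6]
grip_width: 9.7
finger_force: 30.0
time: 11.47
tool_pos: [560.1, -12.4, 325.8]
tcp_rot: [3.139, 0.006, 2.559]
contact_force: [-0.8, 1.0, -2.0]
grip_width: 10.3
finger_force: 30.0
```

```bash
for i in 1; do python3 -m handwheel '0 0 0 0 0 .3 -1;0 0 0 0 0 .3 -1;0 0 0 0 0 .3 -1;0 0 0 0 0 .3 -1;0 0 0 0 0 .3 -1;0 0 0 0 0 .3 -1;0 0 0 0 0 .3 -1;0 0 0 0 0 .3 -1'; done
python3 -m handwheel '0 0 0 -.25 0 0 -1;0 0 0 -.25 0 0 -1;0 0 0 -.25 0 0 -1;0 0 0 -.25 0 0 -1;0 0 0 -.25 0 0 -1;0 0 0 -.25 0 0 -1;0 0 0 -.25 0 0 -1;0 0 0 -.25 0 0 -1'
python3 -m handwheel '0 0 0 -.25 0 0 -1;0 0 0 -.25 0 0 -1;0 0 0 -.25 0 0 -1;0 0 0 -.25 0 0 -1;0 0 0 -.25 0 0 -1;0 0 0 -.25 0 0 -1;0 0 0 -.25 0 0 -1;0 0 0 -.25 0 0 -1'
python3 - <<'E'
from h import *
print(Ro.from_euler("xyz",bot.get_obs()["tcp_rot"]).as_matrix().round(2))
s=viewer.capture("scene"); cv2.imwrite("pics/s4.png",s["frame"][:,:,::-1])
E
```

```text
time: 12.13
tool_pos: [558.0, -12.1, 319.2]
tcp_rot: [-3.136, -0.001, 1.61]
contact_force: [-0.3, 0.1, -1.4]
grip_width: 10.1
finger_force: 30.0
time: 12.8
tool_pos: [555.2, -11.9, 317.4]
tcp_rot: [2.363, -0.003, 1.615]
contact_force: [0.3, -0.7, -1.0]
grip_width: 9.8
finger_force: 30.0
time: 13.47
tool_pos: [559.0, -2.6, 318.3]
tcp_rot: [1.993, -0.044, 1.692]
contact_force: [-0.3, 1.2, -2.2]
grip_width: 9.8
finger_force: 30.0
[[-0.12  0.41  0.9 ]
 [ 0.99  0.01  0.13]
 [ 0.04  0.91 -0.41]]
```

View pics/s4.png

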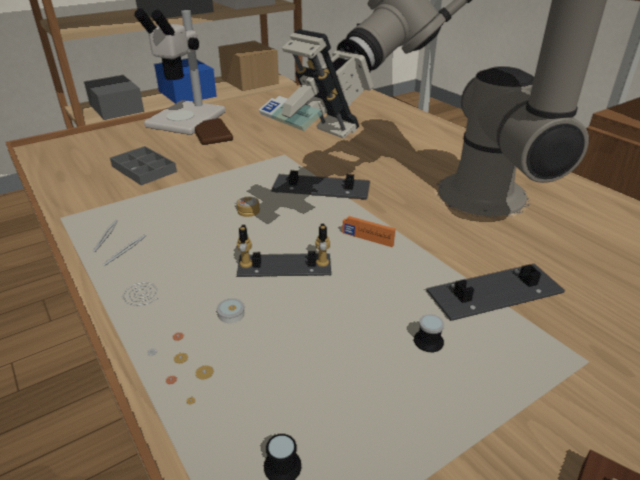

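The label at (270,105) faces up with about 24° of tilt. The fingers are on the clear part, and the stand is empty with both catches open. Settling, then handing in.

```bash
python3 -m handwheel '0 0 0 0 0 0 -1;0 0 0 0 0 0 -1;0 0 0 0 0 0 -1;0 0 0 0 0 0 -1' && python3 -c "
from h import *
o=bot.get_obs();R=Ro.from_euler('xyz',o['tcp_rot']).as_matrix();print(np.arccos(R[2,1]),np.round(o['joint_positions'],2),np.round(o['dq'],3))
print(bot.close_job())"
```

```text
time: 13.85
tool_pos: [559.0, -2.2, 319.5]
tcp_rot: [1.994, -0.044, 1.693]
contact_force: [0.3, 0.5, -1.4]
grip_width: 9.9
finger_force: 30.0
0.4254806307956333 [-0.44  0.01  2.26  1.9   0.56 -2.17] [-0.001 -0.005  0.007  0.02   0.004 -0.022]
the job is handed in; nothing more can be done
None
```

I turned catch_a a quarter turn open, lifted the glass out by its clear part, and handed the job in at about 14 s of the 51 s. The arm is holding the glass about 30 cm up, label face up to within about 24°; `close_job` gave no verdict.

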